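# Swap the bottle in the spring-loaded shaker carrier

## Task

The blue bottle in the shaker is finished: press it down until the sprung pad is fully depressed, draw it out of the open front of the yoke and set it down gently, upright, with its whole base on the scale's round pan. Then put the amber bottle in its place: stand it on the pad in front of the yoke, press the pad fully down with it, slide it home under the yoke and let it up so that the spring clamps it there, upright. Leave the jars and the wash bottle near the work where they stand, and tip neither bottle over.

Things in the scene. Friction and masses are not known exactly. Their poses are not given: they have to be found in the camera images.
- shaker: white one-place bottle shaker, fixed, 210 x 170 mm, 50 mm high to its aluminium platform, with a sprung pad (pale slippery facing on a dark block) and a steel yoke on two posts 53 mm behind the seat. Origin on the bench under the axis of a seated bottle; x points from the open front of the yoke (control panel end) to its closed rear, z up. Nothing of it is higher than 180 mm above the bench.
- seat (a point): point on the axis of a seated bottle, 70 mm above the bench, level with the pad's top when the pad joint reads 0 (a clamped bottle's underside is about 2 mm higher); axes as the shaker's. The pad's top reaches from 85 mm in front of this point (-x) to 38 mm behind it, and 38 mm to either side.
- yoke (a point): point 99 mm above the seat, level with the underside of the yoke: a horizontal steel fork 6 mm thick, gap 58 mm wide, closed 31 mm behind this point (+x). Its tines reach 22 mm in front, then flare out to 40 mm in front. Lugs 13 to 20 mm in front hang 4 mm below the tines, so a bottle cannot slide in or out unless pressed down; fully down it has 3 mm of room each side. Axes as the shaker's.
- front (a point): point on the shaker's x axis 50 mm in front of the seat (-x), at seat height, over the front half of the pad: a bottle whose axis is here stands clear of the yoke and can be pressed down, lowered or lifted. Axes as the shaker's.
- bottle_pad (a joint): the sprung pad, in m: -0.008 = free, fully up; about -0.002 with a bottle clamped under the yoke; +0.010 = fully depressed, on its stop (its top is then 60 mm above the bench). Spring force about 4.6 N when up, 7 N clamped, 12 N fully depressed; a bottle's weight alone hardly presses it down. Its facing is slippery.
- blue_mid (a point): blue bottle with white cap, 0.3 kg, clamped in the shaker at the start: 152 mm high, straight body 66 mm in diameter up to 90 mm above its underside, sloping shoulder up to 132 mm, then the cap, 32 mm in diameter, from 132 to 152 mm: take it by the cap from above, with the fingertips over the yoke. The point is on its axis, half-way up (76 mm above its underside); z along its axis.
- amber_mid (a point): amber bottle with black cap and blank white label, standing on the bench; same shape, size and weight as the blue one (152 mm high, body 66 mm, cap 32 mm in diameter from 132 to 152 mm above its underside). The point is on its axis, half-way up (76 mm above its underside); z along its axis.
- pan (a point): centre of the top of the scale's round pan, 128 mm in diameter, 60 mm above the bench; the scale (white and blue, 186 x 157 mm) is fixed. Its x axis points away from the scale's display.
- dark_jar_mid (a point): dark grey sample jar with a white cap, to the right of the shaker, 50 mm in diameter, 78 mm high, loose, to be left alone; the point is half-way up its axis
- wash_mid (a point): white wash bottle with a red cap and a thin bent nozzle, near the front edge of the bench, body 66 mm in diameter, 164 mm high without and 232 mm with the nozzle, loose, to be left alone; the point is on the body's axis, 75 mm above the bench
- white_jar_mid (a point): white plastic jar with a blue lid, 72 mm in diameter, 120 mm high, loose, to be left alone; the point is half-way up its axis

How it is judged (in metres and radians):
On the way, in this order (a step that is already met when the one before it is completed fails the run):
1. the blue bottle is pressed down until the pad is fully depressed (within 2.5 mm of its stop) (value of joint bottle_pad above 0.0075 m and contact force between blue_bottle and shaker above 3 N and horizontal distance between blue_mid and seat below 0.09 m), for 0.1 s.
2. the blue bottle stands upright on the scale's pan, its axis within 31 mm of the pan's centre, released (horizontal distance between blue_mid and pan below 0.031 m and z of blue_mid in the frame of pan between 0.07 and 0.08 m and angle between blue_mid's own z axis and vertical below 0.06 rad and contact force between blue_bottle and the fingers below 0.1 N), for 0.3 s.
3. the amber bottle presses the pad until it is fully depressed (within 2.5 mm of its stop) (value of joint bottle_pad above 0.0075 m and contact force between amber_bottle and shaker above 3 N and horizontal distance between amber_mid and seat below 0.09 m), for 0.1 s.
At the end, for the whole second after the job is handed in: Both bottles are released, upright and at rest: the amber one clamped under the yoke by the spring, its axis within 12 mm of the seat along the shaker and 8 mm across it (pad between -5 and +4 mm); the blue one on the pan, its axis within 31 mm of the centre (x of amber_mid in the frame of seat between -0.012 and 0.012 m and y of amber_mid in the frame of seat between -0.008 and 0.008 m and angle between amber_mid's own z axis and vertical below 0.07 rad and value of joint bottle_pad between -0.005 and 0.004 m and linear speed of each of amber_bottle, blue_bottle below 0.02 m/s and horizontal distance between blue_mid and pan below 0.031 m and z of blue_mid in the frame of pan between 0.07 and 0.08 m and angle between blue_mid's own z axis and vertical below 0.06 rad); the robot touches nothing.
It fails at once if the white jar is shifted by more than 25 mm (distance of white_jar_mid from where it was at the start of the episode above 0.025 m).
It fails at once if the dark jar is shifted by more than 25 mm (distance of dark_jar_mid from where it was at the start of the episode above 0.025 m).
It fails at once if the wash bottle is shifted by more than 25 mm (distance of wash_mid from where it was at the start of the episode above 0.025 m).
It fails at once if a bottle is tipped by more than 0.5 rad (angle between any of blue_mid, amber_mid's own z axis and vertical above 0.5 rad).
It fails at once if the blue bottle is let go more than 15 mm above the pan (horizontal distance between blue_mid and pan below 0.08 m and z of blue_mid in the frame of pan above 0.091 m and contact force between blue_bottle and the fingers below 0.05 N).
It also fails if it takes over 58 s, if anything falls off the work surface, if the arm or the gripper's body presses on something with over 40 N, if the wrist force passes 120 N, or if a joint passes its speed limit or range.

## Robot

A 6-joint arm with a two-finger parallel gripper is mounted at the origin on a cart in front of the work surface, level with it; the furniture and walls round the work are solid. World frame = base frame: x ahead of the robot, y to its left, z up, the work surface at z = 0. Lengths are in mm, angles in rad, forces in N, time in s.
With the tool pointing down it reaches from about 275 to 825 mm from the base axis. Payload 5.2 kg.
Tool frame: the origin (TCP) lies between the finger pads; the fingertips stand 11 mm ahead of it and the grasp point (between the pads) lies 8 mm behind it; z points along the fingers, x is the direction in which the jaws open and shut, and the axes are right-handed (so a half turn about z gives the same grasp; the last joint's range is limited). The gripper opens to 93 mm and grips with 3 to 60 N. Pads are 15 mm wide; open, the fingers measure 128 mm over their backs; the gripper's body (75 mm by 188 mm) begins 65 mm behind the grasp point.
Start: joints at [0.912, 0.259, 1.535, -0, 1.348, -0.203], TCP at [242.079, 493.865, 229.653] pointing down, gripper open.
Joint ranges: [-3.14, 3.14], [-0.91, 2.08], [0.19, 2.58], [-1.22, 4.36], [0.22, 2.71], [-3.12, 3.12]. Speed limits (rad/s): [2.57, 2.57, 3.14, 3.14, 3.14, 3.14].

## Interface

Orientations are given as [roll, pitch, yaw] about the fixed x, y, z axes, in that order (R = Rz(yaw) Ry(pitch) Rx(roll)).
In Python, from workcell import * gives the robot as it stands.
- The arm moves only by the shell command python3 -m crank 'ROWS' [FORCE]. ROWS is text: rows parted by semicolons, each of 7 numbers parted by spaces: the finger opening in mm, from 0 to 93, then the shift along the tool's x, y, z in mm, then the turn, a rotation vector about the tool's x, y, z in rad. A call has 1 to 8 rows; each row shifts and turns the commanded pose from where the row before left it, along the tool's axes as they then stand; what a row does not reach is not made up. A row lasts 1/10 s, in which the tool goes at most 50 mm and 8.59 degrees, less where a joint would pass 70% of its speed; a pose out of reach is approached as far as the arm can. A call is refused whole if a number of a shift passes 50 or a number of a turn 0.15, either way. A call with a gripper value outside its range is refused whole. The fingers move at their own pace and stop on an object; FORCE is the grip in N (left out, the last holds). Time passes only in rows, so rows that do not move let the fingers close. It gives the time, the measured TCP pose, the force and the opening at its end, in the units of the state.
- sense(): the state, without advancing time (a new reading comes with each control period).
- capture(name): name is "side" or "top" or "wrist"; returns a dict with "color" (420x560x3 uint8, red, green, blue), "fx", "fy", "cx", "cy" (pixels), "world_from_camera" (4x4, takes a point from camera to world coordinates); the wrist camera has in their place "mount" (4x4, takes a point from camera to tool coordinates, whose origin is the TCP and whose axes are the tool frame's). Camera axes: x right, y down, z forward; pixel columns grow to the right and rows downward; lengths in mm; the calibration is good to about 2 mm. A picture is of the moment at which its call begins: read the wrist's pose just before it. There is no depth.
- hand_in(): hands the job in, once; it reports no verdict.
The state is a dict: "time": time; "joints": joint angles; "qd": joint speeds; "joint_efforts": joint torques, N m; "position": TCP position; "orientation": TCP orientation; "ft_force": force on the tool from outside, world axes, zero at the start; "torque": the same for the moment, N m; "width": finger opening in mm.
Only numpy, scipy, OpenCV 4.12 (cv2) and the standard library are available. Lean on these libraries where they do the work, as an engineer would, in place of code of your own. Each camera call takes 0.05 s, during which the arm holds its last target.

## Working session

There is one attempt and no reset: what is moved stays moved. The work goes in short steps, Python scripts to look and compute and a shell command to move; the robot and the scene stay as the last step left them, time stands still between calls to the robot, and variables do not carry over. Pictures are saved under pics/ and viewed, and the job is handed in when it is done.

```bash
ls; mkdir -p pics
python3 - <<'E'
from workcell import *
import cv2
print(sense())
for n in("side","top","wrist"):
    c=capture(n); cv2.imwrite(f"pics/{n}0.png",c["color"][:,:,::-1])
    print(n,{k:(v.tolist() if hasattr(v,'tolist') else v) for k,v in c.items() if k!="color"})
E
```

```text
pics
{'time': 0.0, 'joints': array([ 9.12210897e-01,  2.59320524e-01,  1.53608359e+00,  1.82258374e-05,
        1.34800941e+00, -2.02851910e-01]), 'qd': array([ 2.05108434e-06, -2.18758597e-04,  1.62367879e-04,  6.86866145e-04,
       -8.64825245e-04, -9.18793994e-04]), 'joint_efforts': array([ 1.22006873e-03, -4.37309968e+01, -2.84005523e+01,  7.20875035e-02,
        4.12976684e-02, -1.90240021e-04]), 'position': array([241.73271844, 493.43689536, 228.82959525]), 'orientation': array([-3.14120841e+00,  1.77995549e-03,  1.11505911e+00]), 'ft_force': array([ 0.17910506,  0.18049986, -0.64816837]), 'torque': array([-0.01247429, -0.02661639, -0.00165968]), 'width': 93.073193251961}
side {'fx': 519.0126084006052, 'fy': 519.0126084006052, 'cx': 282.21257562026807, 'cy': 203.423902817667, 'world_from_camera': [[0.887520154938601, -0.26028618097611805, 0.380209256292675, -14.93477399461996], [-0.46038830516075835, -0.4674104342134135, 0.7546986779236019, -1035.8267686525014], [-0.018723863088741494, -0.8448541826737297, -0.534668894709369, 907.705772134967], [0.0, 0.0, 0.0, 1.0]]}
top {'fx': 421.92068315301856, 'fy': 421.92068315301856, 'cx': 278.2959861687302, 'cy': 215.9760236959643, 'world_from_camera': [[-0.003961642482101653, -0.9957474205920052, 0.09204009872448124, 433.563332277617], [-0.9999692225962439, 0.004568036120334016, 0.006378628870442441, 43.74930853724943], [-0.0067719457401493105, -0.09201199612209035, -0.9957348709975568, 1299.041560643921], [0.0, 0.0, 0.0, 1.0]]}
wrist {'fx': 351.950705339912, 'fy': 351.950705339912, 'cx': 277.6727242360399, 'cy': 201.20354536717159, 'mount': [[0.999999254729796, 0.001220788613934416, -1.4663247570338353e-05, 0.5131428781705027], [-0.0011796391654931037, 0.9692477983653204, 0.2460839568428148, -67.54061388076765], [0.0003146288130100434, -0.2460837561464333, 0.9692485161038791, -156.1405940064738], [0.0, 0.0, 0.0, 1.0]]}
```

View pics/side0.png

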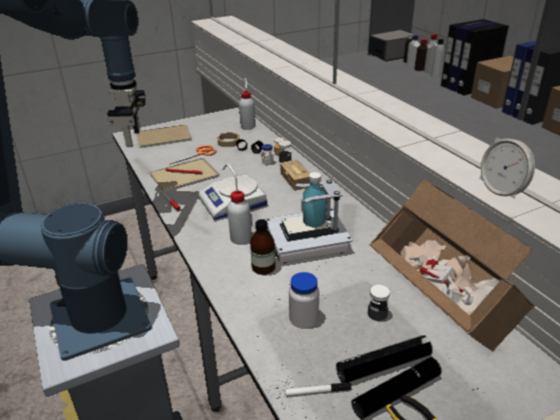

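View pics/top0.png

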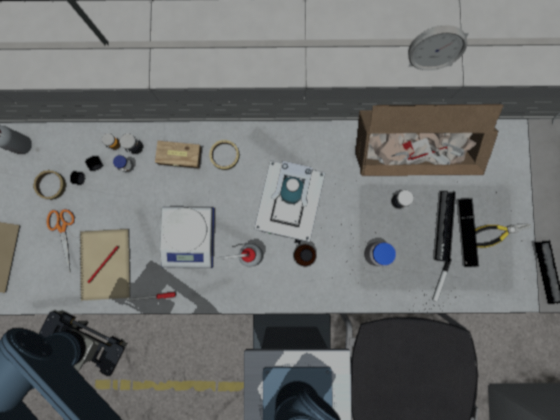

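View pics/wrist0.png

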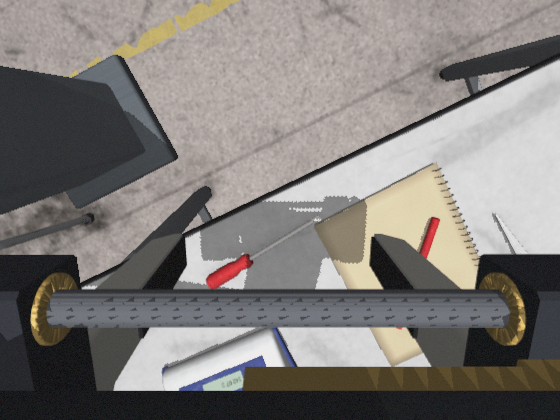

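```bash
cat > h.py <<'E'
import numpy as np, cv2
from workcell import *
from scipy.optimize import least_squares
def cam(c,wfc=None):
    W=np.array(c["world_from_camera"] if wfc is None else wfc); return c["fx"],c["fy"],c["cx"],c["cy"],W
def ray(C,u,v):
    fx,fy,cx,cy,W=C; d=W[:3,:3]@np.array([(u-cx)/fx,(v-cy)/fy,1]); return W[:3,3],d/np.linalg.norm(d)
def atz(C,u,v,z):
    o,d=ray(C,u,v); return o+d*(z-o[2])/d[2]
def proj(C,p):
    fx,fy,cx,cy,W=C; q=np.linalg.inv(W)@np.append(p,1); return np.array([fx*q[0]/q[2]+cx,fy*q[1]/q[2]+cy])
def tri(obs):
    A=np.zeros((3,3));b=np.zeros(3)
    for C,u,v in obs:
        o,d=ray(C,u,v);P=np.eye(3)-np.outer(d,d);A+=P;b+=P@o
    p=np.linalg.solve(A,b)
    return p,[np.linalg.norm((np.eye(3)-np.outer(d,d))@(p-o)) for o,d in [ray(*x) for x in obs]]
from scipy.spatial.transform import Rotation as R
def wristW(s,c):
    T=np.eye(4);T[:3,:3]=R.from_euler('xyz',s["orientation"]).as_matrix();T[:3,3]=s["position"]
    return T@np.array(c["mount"])
def crop(img,x0,y0,x1,y1,k,fn):
    cv2.imwrite(fn,cv2.resize(img[y0:y1,x0:x1,::-1],None,fx=k,fy=k,interpolation=cv2.INTER_CUBIC))
E
python3 - <<'E'
from h import *
import pickle
t=capture("top");s=capture("side")
pickle.dump((t,s),open("c0.pkl","wb"))
crop(t["color"],220,150,340,280,5,"pics/t1.png")
crop(t["color"],150,195,280,280,6,"pics/t2.png")
crop(s["color"],190,160,360,290,4.5,"pics/s1.png")
E
```

```text
(no output)
```

View pics/t1.png

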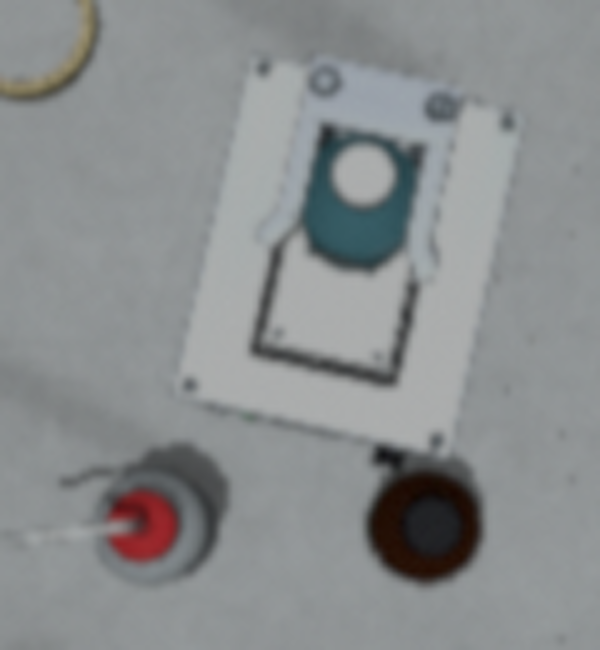

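View pics/t2.png

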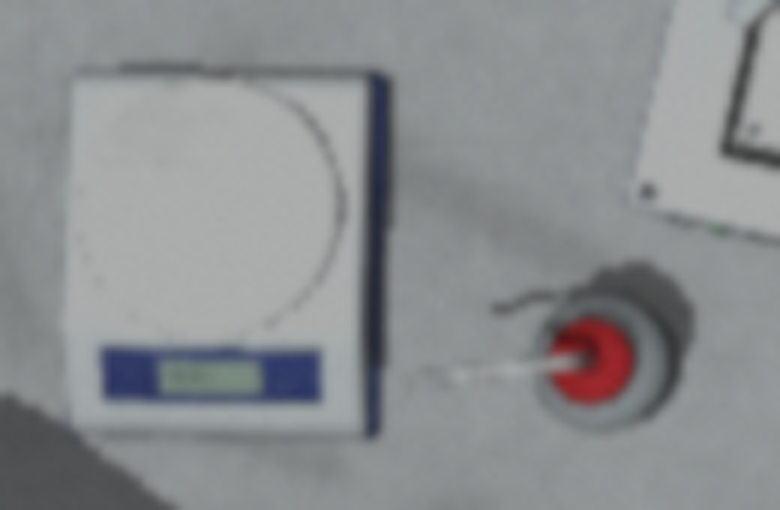

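View pics/s1.png

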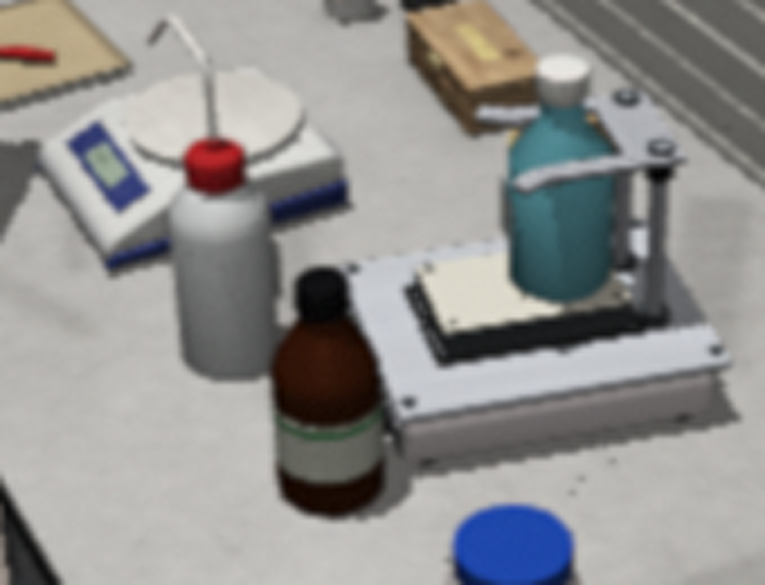

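Run:
```python
from h import *
import pickle
np.set_printoptions(precision=1,suppress=True)
t,s=pickle.load(open("c0.pkl","rb"));T=cam(t);S=cam(s)
f=lambda x,y,x0,y0,k:((x+.5)/k-.5+x0,(y+.5)/k-.5+y0)
t1=lambda x,y:f(x,y,220,150,5);t2=lambda x,y:f(x,y,150,195,6);s1=lambda x,y:f(x,y,190,160,4.5)
for n,a,b in(("blue cap",t1(364,174),s1(565,66)),("amber cap",t1(432,524),s1(322,283)),("pan",t2(212,212),s1(219,116)),
 ("bolt FL",t1(190,384),s1(352,268)),("bolt FR",t1(436,441),s1(408,402)),("bolt BR",t1(508,121),s1(716,350)),("padFL",t1(280,333),s1(428,266)),("padFR",t1(379,356),s1(453,323)),("wash nozzle base",t1(143,524),s1(214,140)),("post L",t1(325,80),s1(628,96)),("post R",t1(440,106),s1(661,148)),("nozzle tip",t1(25,541),s1(152,40))):
    p,e=tri([(T,*a),(S,*b)]);print(n,p,np.array(e))
B=[atz(T,*t1(*q),50)[:2] for q in((190,384),(436,441),(508,121),(264,67))]
print(B)
FL,FR,BR,BL=B
d1=BR-FR;d2=BL-FL;d3=FL-FR;d4=BL-BR
for d in(d1,d2): print(np.linalg.norm(d),np.arctan2(d[1],d[0]))
for d in(d3,d4): print(np.linalg.norm(d),np.arctan2(d[1],d[0])-np.pi/2)
print("mid",sum(B)/4,"blue at 224",atz(T,*t1(364,174),224),"amber152",atz(T,*t1(432,526),152),"pan60",atz(T,*t2(212,212),60))
```

```text
blue cap [614.6  13.8 225.8] [0.4 0.4]
amber cap [434.1 -23.2 150.9] [0.8 0.8]
pan [510.3 325.5  61.7] [2.5 2.5]
bolt FL [516.9 113.6  53.3] [1.2 1.2]
bolt FR [482.9 -31.8  53.2] [0.8 0.8]
bolt BR [673.9 -76.7  53.3] [0.9 0.9]
padFL [545.   59.8  77.4] [0.9 0.9]
padFR [531.9   2.1  73.4] [0.7 0.7]
wash nozzle base [434.6 132.4 165. ] [0.9 0.9]
post L [673.2  33.5 178.9] [0.2 0.2]
post R [658.6 -28.3 177.9] [0.5 0.5]
nozzle tip [423.5 190.4 211. ] [3.6 3.6]
[array([518.2, 113.3]), array([483.8, -32.3]), array([675.4, -77.4]), array([709.1,  68.9])]
196.86550133659733 -0.23121402094116186
196.00656073139584 -0.22867211373641777
149.59594291471043 -0.23220999569969547
150.09578068559736 -0.22647982571400682
mid [596.7  18.1] blue at 224 [614.5  14.  224. ] amber152 [433.7 -23.5 152. ] pan60 [508.1 326.8  60. ]
```

```bash
python3 -m crank '93 0 0 -10 0 0 0.1345;93 0 0 -10 0 0 0.1345;93 0 0 -10 0 0 0.1345;93 0 0 -10 0 0 0.1345;93 0 0 -10 0 0 0.1345;93 0 0 -10 0 0 0.1345;93 0 0 -10 0 0 0.1345;93 0 0 -10 0 0 0.1345' 40; python3 -m crank '93 0 0 0 0 0 0.1345;93 0 0 0 0 0 0.1345;93 0 0 0 0 0 0'
cat >> h.py <<'E'
def todo(target,yaw=-0.23):
    s=sense();Rm=R.from_euler('xyz',s["orientation"]).as_matrix()
    d=Rm.T@(np.array(target)-s["position"])
    Rt=R.from_euler('xyz',[np.pi,0,yaw]).as_matrix()
    print("t",round(s["time"],2),"pos",s["position"].round(1),"ori",s["orientation"].round(3),"w",round(s["width"],1),"F",s["ft_force"].round(1))
    print("shift",d.round(1),"turn",R.from_matrix(Rm.T@Rt).as_rotvec().round(4))
E
python3 -c "
from h import *
todo([614.5,14,300])"
```

```text
time: 1.05
position: [242.0, 493.8, 309.9]
orientation: [3.141, 0.0, 0.033]
ft_force: [0.3, 0.6, 0.8]
width: 93.0
time: 1.35
position: [242.0, 493.8, 309.6]
orientation: [3.141, 0.0, -0.231]
ft_force: [-0.0, -0.7, 0.7]
width: 93.0
t 1.35 pos [242.  493.8 309.6] ori [ 3.141  0.    -0.231] w 93.0 F [-0.  -0.7  0.7]
shift [472.5 381.7   9.6] turn [ 0.0002  0.0001 -0.0012]
```

```bash
python3 -m crank '93 30 24 0 0 0 0;93 30 24 0 0 0 0;93 30 24 0 0 0 0;93 30 24 0 0 0 0;93 30 24 0 0 0 0;93 30 24 0 0 0 0;93 30 24 0 0 0 0;93 30 24 0 0 0 0'; python3 -m crank '93 30 24 0 0 0 0;93 30 24 0 0 0 0;93 30 24 0 0 0 0;93 30 24 0 0 0 0;93 30 24 0 0 0 0;93 22 20 0 0 0 0;93 0 0 0 0 0 0;93 0 0 0 0 0 0'
python3 - <<'E'
from h import *
todo([614.5,14,300])
s=sense();c=capture("wrist");cv2.imwrite("pics/w2.png",c["color"][:,:,::-1])
C=cam(c,wristW(s,c)); print(proj(C,[614.5,14,224]),proj(C,[433.7,-23.5,152]),proj(C,[565.8,25.4,70]))
E
```

```text
time: 2.15
position: [432.7, 250.8, 309.6]
orientation: [-3.142, -0.0, -0.226]
ft_force: [0.4, 0.4, -0.4]
width: 93.1
time: 2.95
position: [567.5, 76.3, 309.1]
orientation: [-3.141, 0.001, -0.229]
ft_force: [0.2, 0.1, 0.2]
width: 92.9
t 2.95 pos [567.5  76.3 309.1] ori [-3.141e+00  1.000e-03 -2.290e-01] w 92.9 F [0.2 0.1 0.2]
shift [60. 50.  9.] turn [-0.0002  0.0014  0.0011]
[357.35733195 275.3000916 ] [169.69689735 313.64789454] [286.04246117 215.92905631]
```

View pics/w2.png

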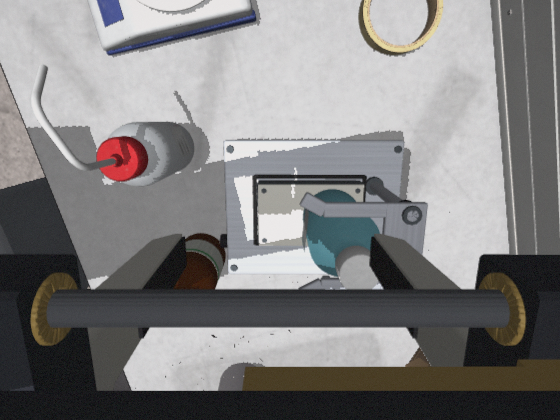

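```bash
python3 -m crank '93 30 25 0 0 0 0;93 30 25 0 0 0 0;93 0 0 0 0 0 0;93 0 0 25 0 0 0;93 0 0 25 0 0 0;93 0 0 0 0 0 0'
python3 - <<'E'
from h import *
todo([614.5,14,207])
s=sense();c=capture("wrist");cv2.imwrite("pics/w3.png",c["color"][:,:,::-1])
C=cam(c,wristW(s,c)); print(proj(C,[614.5,14,224]))
c=capture("side");crop(c["color"],240,100,400,240,5,"pics/s3.png")
E
```

```text
time: 3.6
position: [611.8, 16.4, 256.3]
orientation: [3.142, 0.007, -0.227]
ft_force: [-0.1, 0.4, -1.5]
width: 92.9
t 3.6 pos [611.8  16.4 256.3] ori [ 3.142  0.007 -0.227] w 92.9 F [-0.1  0.4 -1.5]
shift [ 3.6  1.7 49.3] turn [0.     0.0072 0.0026]
[282.7918985  238.92844317]
```

View pics/w3.png

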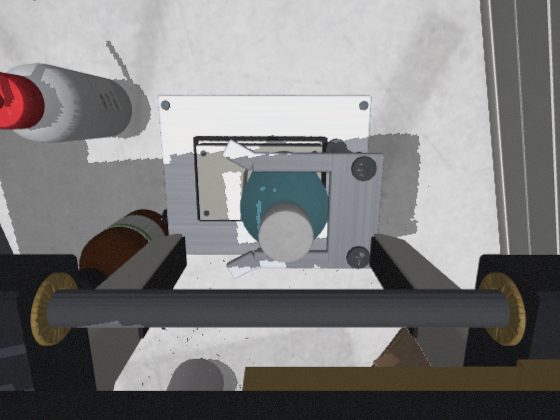

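View pics/s3.png

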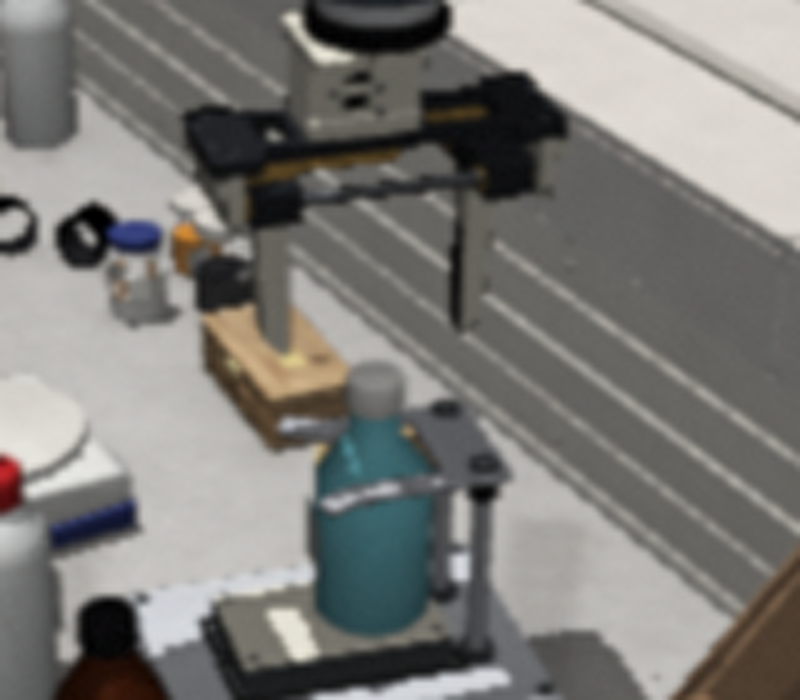

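```bash
python3 -m crank '93 0 0 20 0 0 0;93 0 0 20 0 0 0;93 0 0 9 0 0 0;93 0 0 0 0 0 0;93 0 0 0 0 0 0' 
python3 -c "
from h import *
todo([614.5,14,207])"
```

```text
time: 4.2
position: [615.2, 14.5, 212.1]
orientation: [-3.141, -0.002, -0.23]
ft_force: [0.1, 0.1, -0.2]
width: 92.8
t 4.2 pos [615.2  14.5 212.1] ori [-3.141e+00 -2.000e-03 -2.300e-01] w 92.8 F [ 0.1  0.1 -0.2]
shift [-0.5  0.6  5.1] turn [-0.0002 -0.0019  0.0005]
```

```bash
python3 -m crank '93 0 0 4 0 0 0;93 0 0 0 0 0 0;10 0 0 0 0 0 0;10 0 0 0 0 0 0;10 0 0 0 0 0 0;10 0 0 0 0 0 0;10 0 0 0 0 0 0;10 0 0 0 0 0 0' 50
python3 -c "
from h import *
todo([614.5,14,207])"
```

```text
time: 5.0
position: [614.6, 14.3, 206.6]
orientation: [-3.142, 0.0, -0.23]
ft_force: [-0.3, 0.2, -0.7]
width: 49.6
t 5.0 pos [614.6  14.3 206.6] ori [-3.142  0.    -0.23 ] w 49.6 F [-0.3  0.2 -0.7]
shift [ 0.   0.3 -0.4] turn [-0.      0.0001 -0.    ]
```

```bash
python3 -m crank '10 0 0 0 0 0 0;10 0 0 0 0 0 0;10 0 0 0 0 0 0;10 0 0 0 0 0 0;10 0 0 0 0 0 0'; python3 -m crank '10 0 0 2 0 0 0;10 0 0 2 0 0 0;10 0 0 2 0 0 0;10 0 0 2 0 0 0;10 0 0 1 0 0 0;10 0 0 0 0 0 0'
python3 -c "
from h import *
todo([614.5,14,207])"
```

```text
time: 5.5
position: [615.3, 14.1, 206.7]
orientation: [-3.142, -0.001, -0.23]
ft_force: [5.5, -0.2, -3.3]
width: 31.8
time: 6.1
position: [615.1, 14.2, 198.9]
orientation: [-3.142, -0.002, -0.23]
ft_force: [2.2, -0.7, 6.8]
width: 32.0
t 6.1 pos [615.1  14.2 198.9] ori [-3.142e+00 -2.000e-03 -2.300e-01] w 32.0 F [ 2.2 -0.7  6.8]
shift [-0.5  0.3 -8.1] turn [-0.0001 -0.0023  0.    ]
```

```bash
python3 -m crank '10 0 0 1.5 0 0 0;10 0 0 1.5 0 0 0;10 0 0 1 0 0 0;10 0 0 0 0 0 0;10 0 0 0 0 0 0'
python3 -c "
from h import *
todo([614.5,14,207])"
```

```text
time: 6.6
position: [615.3, 14.1, 195.4]
orientation: [-3.142, -0.003, -0.23]
ft_force: [2.2, -0.9, 7.9]
width: 32.0
t 6.6 pos [615.3  14.1 195.4] ori [-3.142e+00 -3.000e-03 -2.300e-01] w 32.0 F [ 2.2 -0.9  7.9]
shift [ -0.7   0.3 -11.6] turn [-0.0001 -0.0029  0.    ]
```

```bash
python3 -m crank '10 0 0 1 0 0 0;10 0 0 1 0 0 0;10 0 0 0 0 0 0'
python3 -c "
from h import *
todo([614.5,14,207])
c=capture('side');crop(c['color'],240,100,400,240,5,'pics/s4.png')"
```

```text
time: 6.9
position: [615.5, 14.1, 194.2]
orientation: [-3.142, -0.004, -0.23]
ft_force: [0.9, -1.1, 11.8]
width: 31.4
t 6.9 pos [615.5  14.1 194.2] ori [-3.142 -0.004 -0.23 ] w 31.4 F [ 0.9 -1.1 11.8]
shift [ -0.9   0.3 -12.8] turn [-0.     -0.004   0.0001]
```

View pics/s4.png

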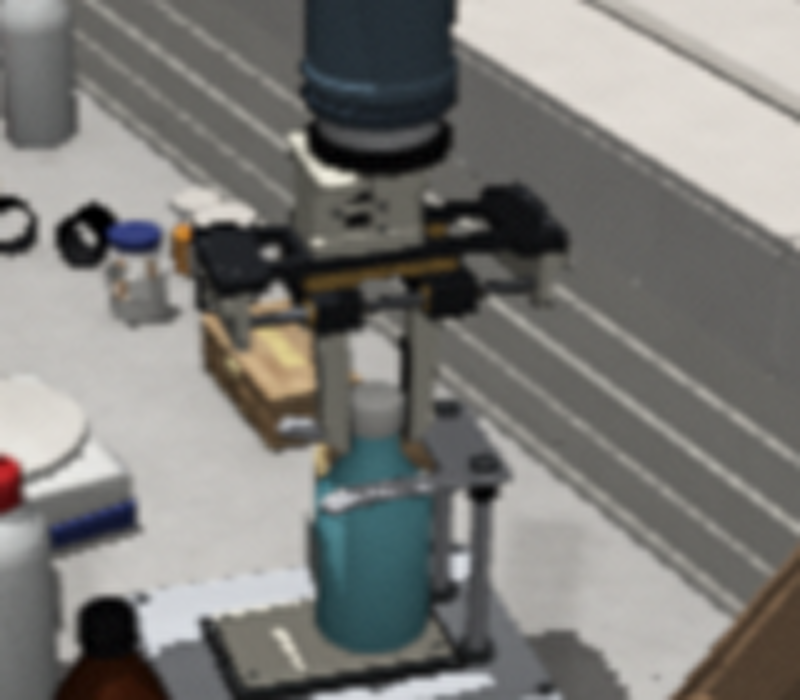

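```bash
python3 -m crank '10 -4 0 0 0 0 0;10 -6 0 0 0 0 0;10 -6 0 0 0 0 0;10 -6 0 0 0 0 0;10 -6 0 0 0 0 0;10 0 0 0 0 0 0'
python3 -c "
from h import *
todo([562,26.3,194])"
```

```text
time: 7.55
position: [588.5, 20.6, 194.2]
orientation: [-3.141, -0.005, -0.23]
ft_force: [2.8, -0.6, 9.7]
width: 31.9
t 7.55 pos [588.5  20.6 194.2] ori [-3.141 -0.005 -0.23 ] w 31.9 F [ 2.8 -0.6  9.7]
shift [-27.1   0.5   0. ] turn [-0.0003 -0.0055  0.0002]
```

```bash
python3 -m crank '10 -6 0 0 0 0 0;10 -6 0 0 0 0 0;10 -6 0 0 0 0 0;10 -6 0 0 0 0 0;10 -4 0 0 0 0 0;10 0 0 0 0 0 0;10 0 0 -6 0 0 0;10 0 0 -12 0 0 0'
python3 -c "
from h import *
todo([562,26.3,340])
c=capture('side');crop(c['color'],200,100,360,240,5,'pics/s5.png')"
```

```text
time: 8.35
position: [559.9, 27.1, 210.2]
orientation: [-3.142, -0.0, -0.23]
ft_force: [0.6, -0.4, 1.7]
width: 32.2
t 8.35 pos [559.9  27.1 210.2] ori [-3.142 -0.    -0.23 ] w 32.2 F [ 0.6 -0.4  1.7]
shift [   2.3    0.3 -129.8] turn [-0. -0.  0.]
```

View pics/s5.png

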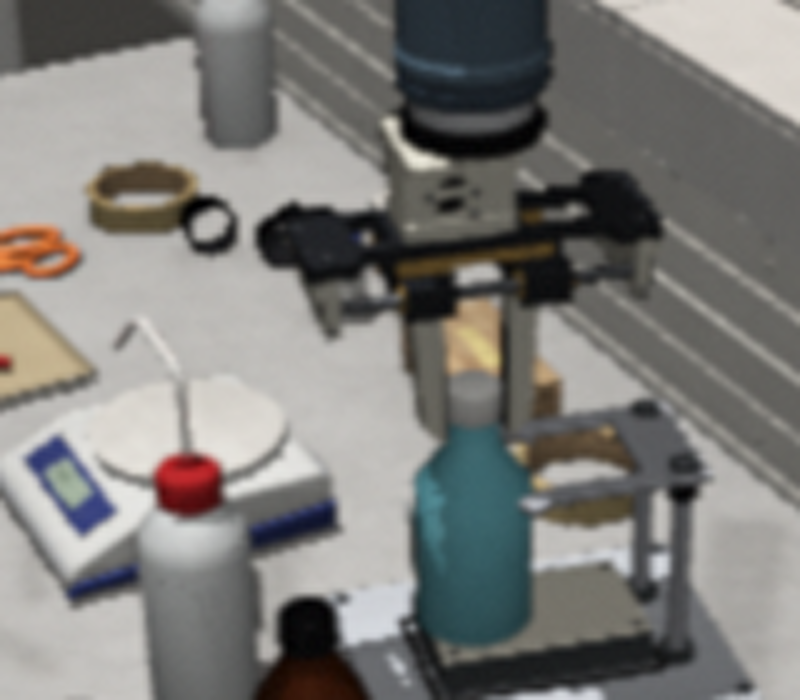

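```bash
python3 -m crank '10 0 0 -20 0 0 0;10 0 0 -25 0 0 0;10 0 0 -10 0 0 0;10 0 0 0 0 0 0'
python3 -c "
from h import *
todo([509,326,260])"
```

```text
time: 8.8
position: [560.0, 27.2, 265.2]
orientation: [-3.141, -0.001, -0.23]
ft_force: [0.9, -1.2, -2.2]
width: 31.8
t 8.8 pos [560.   27.2 265.2] ori [-3.141e+00 -1.000e-03 -2.300e-01] w 31.8 F [ 0.9 -1.2 -2.2]
shift [-117.7 -279.3    5.2] turn [-0.0001 -0.0005  0.0002]
```

```bash
python3 -m crank '10 -5 -12 0 0 0 0;10 -10 -24 0 0 0 0;10 -12 -28 0 0 0 0;10 -12 -28 0 0 0 0;10 -12 -28 0 0 0 0;10 -12 -28 0 0 0 0;10 -12 -28 0 0 0 0;10 -12 -28 0 0 0 0';python3 -m crank '10 -12 -28 0 0 0 0;10 -12 -28 0 0 0 0;10 -7 -20 0 0 0 0;10 0 0 0 0 0 0;10 0 0 0 0 0 0'
python3 - <<'E'
from h import *
todo([509,326,200])
s=sense();c=capture("wrist");cv2.imwrite("pics/w6.png",c["color"][:,:,::-1])
C=cam(c,wristW(s,c))
print(s["position"])
for a in np.arange(0,6.28,.785): print(proj(C,[509+64*np.cos(a),326+64*np.sin(a),60]).round())
c=capture("side");crop(c["color"],150,80,320,230,4.5,"pics/s6.png")
c=capture("top");crop(c["color"],150,185,280,280,6,"pics/t6.png")
E
```

```text
time: 9.6
position: [519.9, 247.4, 262.6]
orientation: [3.14, 0.004, -0.23]
ft_force: [1.6, -0.4, -2.5]
width: 31.8
time: 10.1
position: [507.6, 327.0, 262.9]
orientation: [3.139, 0.003, -0.228]
ft_force: [0.5, -0.7, -3.4]
width: 31.9
t 10.1 pos [507.6 327.  262.9] ori [ 3.139e+00  3.000e-03 -2.280e-01] w 31.9 F [ 0.5 -0.7 -3.4]
shift [ 1.8  0.6 62.9] turn [0.0022 0.0026 0.0017]
[507.58174912 327.0493389  262.89337906]
[340. 166.]
[313. 126.]
[265. 118.]
[226. 147.]
[220. 193.]
[248. 229.]
[292. 237.]
[330. 212.]
```

View pics/w6.png

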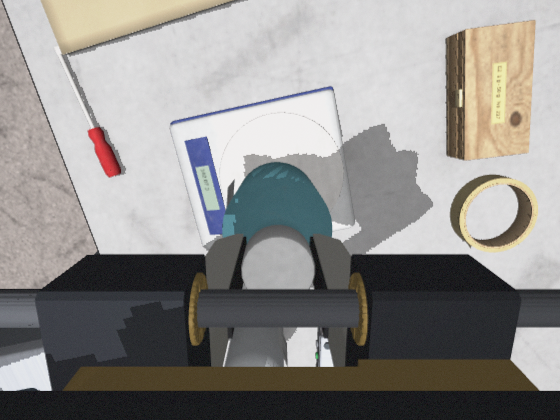

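View pics/s6.png

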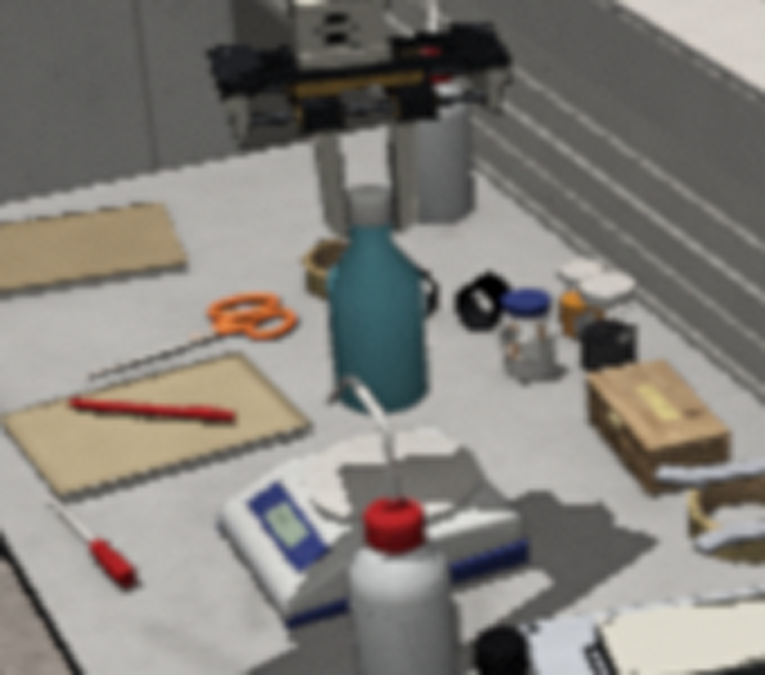

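```bash
python3 -m crank '10 0 0 10 0 0 0;10 0 0 18 0 0 0;10 0 0 18 0 0 0;10 0 0 10 0 0 0;10 0 0 4 0 0 0;10 0 0 0 0 0 0;10 0 0 0 0 0 0'
python3 -c "
from h import *
todo([509,326,194])"
```

```text
time: 10.95
position: [509.5, 326.7, 205.4]
orientation: [-3.141, -0.001, -0.23]
ft_force: [-0.3, -0.3, -1.8]
width: 31.4
t 10.95 pos [509.5 326.7 205.4] ori [-3.141e+00 -1.000e-03 -2.300e-01] w 31.4 F [-0.3 -0.3 -1.8]
shift [-0.3  0.8 11.4] turn [-0.0007 -0.001  -0.0002]
```

```bash
python3 -m crank '10 0 0 2.5 0 0 0;10 0 0 2 0 0 0;10 0 0 2 0 0 0;10 0 0 1.5 0 0 0;10 0 0 0 0 0 0'; python3 -m crank '10 0 0 1 0 0 0;10 0 0 1 0 0 0;10 0 0 0 0 0 0'
python3 -c "
from h import *
todo([509,326,194])"
```

```text
time: 11.45
position: [508.8, 326.6, 196.3]
orientation: [3.141, 0.0, -0.23]
ft_force: [0.2, -0.2, -2.2]
width: 31.2
time: 11.75
position: [509.2, 326.7, 195.5]
orientation: [-3.141, -0.001, -0.23]
ft_force: [-1.0, -0.7, 4.8]
width: 31.5
t 11.75 pos [509.2 326.7 195.5] ori [-3.141e+00 -1.000e-03 -2.300e-01] w 31.5 F [-1.  -0.7  4.8]
shift [-0.   0.8  1.5] turn [-0.0007 -0.0009  0.0001]
```

```bash
python3 -m crank '60 0 0 0 0 0 0;93 0 0 0 0 0 0;93 0 0 0 0 0 0;93 0 0 0 0 0 0;93 0 0 0 0 0 0;93 0 0 -10 0 0 0;93 0 0 -30 0 0 0;93 0 0 -40 0 0 0'; python3 -m crank '93 0 0 -25 0 0 0;93 0 0 0 0 0 0'
python3 - <<'E'
from h import *
import pickle
todo([433.9,-23.4,300])
c=capture("side");crop(c["color"],150,80,320,230,4.5,"pics/s7.png");s=capture("top");crop(s["color"],150,185,280,280,6,"pics/t7.png")
pickle.dump((s,c),open("c7.pkl","wb"))
E
```

```text
time: 12.55
position: [508.0, 326.2, 274.2]
orientation: [3.139, 0.004, -0.23]
ft_force: [-0.7, 0.1, -0.2]
width: 90.0
time: 12.75
position: [510.8, 327.4, 305.2]
orientation: [-3.136, -0.008, -0.23]
ft_force: [0.5, -0.1, -0.1]
width: 93.0
t 12.75 pos [510.8 327.4 305.2] ori [-3.136 -0.008 -0.23 ] w 93.0 F [ 0.5 -0.1 -0.1]
shift [  5.  359.2   3.3] turn [-0.0054 -0.0077  0.0001]
```

View pics/s7.png

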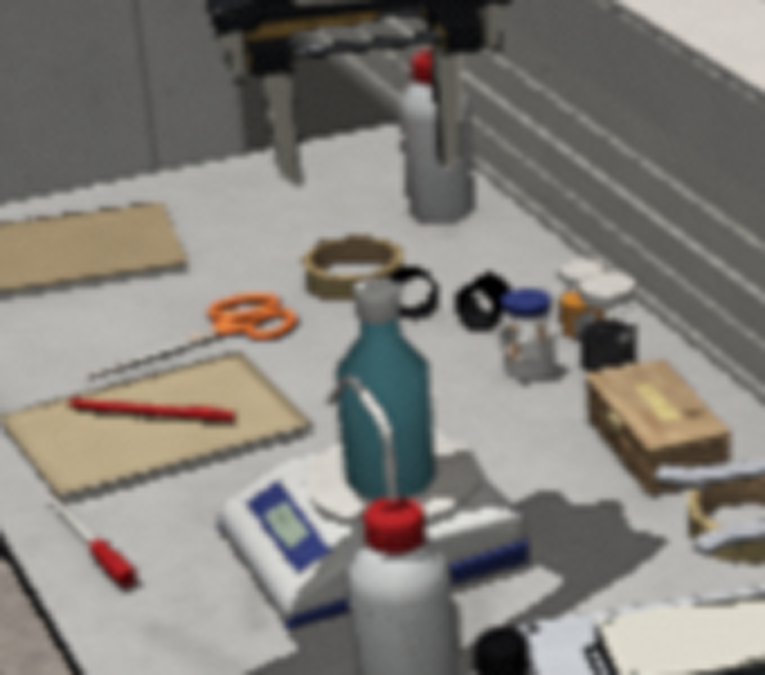

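View pics/t7.png

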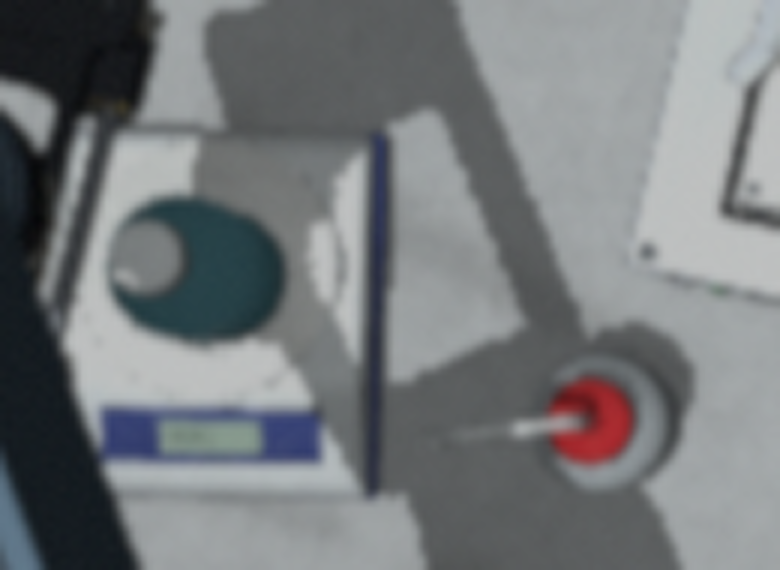

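```bash
python3 -m crank '93 0 20 0 0 0 0;93 0 40 0 0 0 0;93 0 40 0 0 0 0;93 1 40 0 0 0 0;93 1 40 0 0 0 0;93 1 40 0 0 0 0;93 1 40 0 0 0 0;93 1 40 0 0 0 0';python3 -m crank '93 0 40 0 0 0 0;93 0 20 0 0 0 0;93 0 0 0 0 0 0;93 0 0 25 0 0 0;93 0 0 25 0 0 0;93 0 0 0 0 0 0;93 0 0 0 0 0 0'
python3 - <<'E'
from h import *
todo([433.9,-23.4,135])
s=sense();c=capture("wrist");cv2.imwrite("pics/w8.png",c["color"][:,:,::-1])
C=cam(c,wristW(s,c)); print(proj(C,[433.9,-23.4,152]))
E
```

```text
time: 13.65
position: [443.9, 32.2, 298.1]
orientation: [3.141, 0.003, -0.23]
ft_force: [0.3, -0.4, 0.2]
width: 93.0
time: 14.35
position: [431.4, -24.2, 249.3]
orientation: [-3.141, 0.002, -0.229]
ft_force: [0.0, 0.6, 0.2]
width: 93.3
t 14.35 pos [431.4 -24.2 249.3] ori [-3.141e+00  2.000e-03 -2.290e-01] w 93.3 F [0.  0.6 0.2]
shift [  2.5  -1.2 114.3] turn [-0.0005  0.0022  0.0008]
[280.27999515 204.62126644]
```

View pics/w8.png

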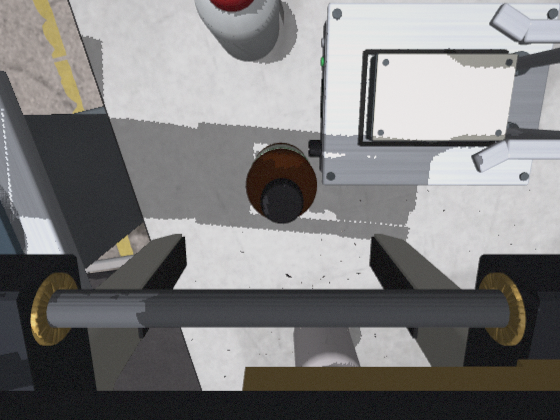

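```bash
python3 -m crank '93 1 0 20 0 0 0;93 1 -1 30 0 0 0;93 0 0 30 0 0 0;93 0 0 20 0 0 0;93 0 0 10 0 0 0;93 0 0 0 0 0 0;93 0 0 0 0 0 0'
python3 -c "
from h import *
todo([433.9,-23.4,136])"
```

```text
time: 15.1
position: [435.0, -24.7, 140.8]
orientation: [3.141, -0.002, -0.23]
ft_force: [0.8, 0.5, -0.5]
width: 93.2
t 15.1 pos [435.  -24.7 140.8] ori [ 3.141e+00 -2.000e-03 -2.300e-01] w 93.2 F [ 0.8  0.5 -0.5]
shift [-1.3 -1.   4.8] turn [ 0.0002 -0.0019  0.0003]
```

```bash
python3 -m crank '93 -0.5 -1 4.5 0 0 0;93 0 0 0 0 0 0;10 0 0 0 0 0 0;10 0 0 0 0 0 0;10 0 0 0 0 0 0;10 0 0 0 0 0 0;10 0 0 0 0 0 0;10 0 0 0 0 0 0';python3 -m crank '10 0 0 0 0 0 0;10 0 0 0 0 0 0;10 0 0 0 0 0 0;10 0 0 0 0 0 0'
python3 -c "
from h import *
todo([433.9,-23.4,136])"
```

```text
time: 15.9
position: [433.7, -23.4, 135.1]
orientation: [-3.142, 0.0, -0.23]
ft_force: [0.1, -0.1, -0.1]
width: 49.4
time: 16.3
position: [433.5, -23.4, 134.9]
orientation: [-3.142, 0.0, -0.23]
ft_force: [0.4, 0.3, -3.2]
width: 32.3
t 16.3 pos [433.5 -23.4 134.9] ori [-3.142  0.    -0.23 ] w 32.3 F [ 0.4  0.3 -3.2]
shift [ 0.4 -0.1 -1.1] turn [-0.0001  0.0005  0.    ]
```

```bash
python3 -m crank '10 0 0 -8 0 0 0;10 0 0 -20 0 0 0;10 0 0 -30 0 0 0;10 0 0 -30 0 0 0;10 0 0 -20 0 0 0;10 0 0 -7 0 0 0;10 0 0 0 0 0 0'
python3 - <<'E'
from h import *
todo([561.9,26.3,250])
c=capture("side");crop(c["color"],180,100,340,240,5,"pics/s9.png")
E
```

```text
time: 17.0
position: [434.0, -23.5, 250.9]
orientation: [3.141, -0.002, -0.23]
ft_force: [-0.6, 0.5, -3.7]
width: 32.3
t 17.0 pos [434.  -23.5 250.9] ori [ 3.141e+00 -2.000e-03 -2.300e-01] w 32.3 F [-0.6  0.5 -3.7]
shift [113.2 -77.7   1. ] turn [ 0.0002 -0.0017  0.0001]
```

View pics/s9.png

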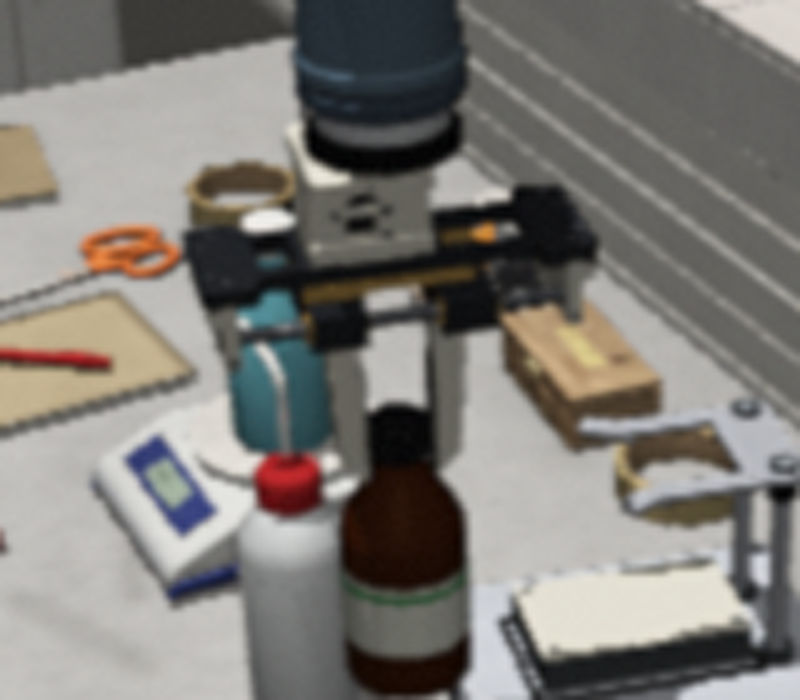

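```bash
python3 -m crank '10 8 -5 0 0 0 0;10 16 -11 0 0 0 0;10 22 -15 0 0 0 0;10 22 -15 0 0 0 0;10 22 -15 0 0 0 0;10 15 -11 0 0 0 0;10 8 -5.5 0 0 0 0;10 0 0 0 0 0 0';python3 -m crank '10 0 0 12 0 0 0;10 0 0 12 0 0 0;10 0 0 4 0 0 0;10 0 0 0 0 0 0;10 0 0 0 0 0 0'
python3 - <<'E'
from h import *
todo([561.9,26.3,213])
c=capture("side");crop(c["color"],200,100,360,240,5,"pics/s10.png")
c=capture("top");crop(c["color"],220,150,340,280,5,"pics/t10.png")
E
```

```text
time: 17.85
position: [561.9, 26.8, 248.5]
orientation: [3.142, 0.002, -0.229]
ft_force: [0.3, 0.2, -2.8]
width: 32.3
time: 18.35
position: [561.2, 26.0, 222.3]
orientation: [3.142, -0.0, -0.23]
ft_force: [0.6, 0.8, -2.0]
width: 32.3
t 18.35 pos [561.2  26.  222.3] ori [ 3.142 -0.    -0.23 ] w 32.3 F [ 0.6  0.8 -2. ]
shift [ 0.6 -0.4  9.3] turn [ 0.     -0.0001 -0.0004]
```

View pics/s10.png

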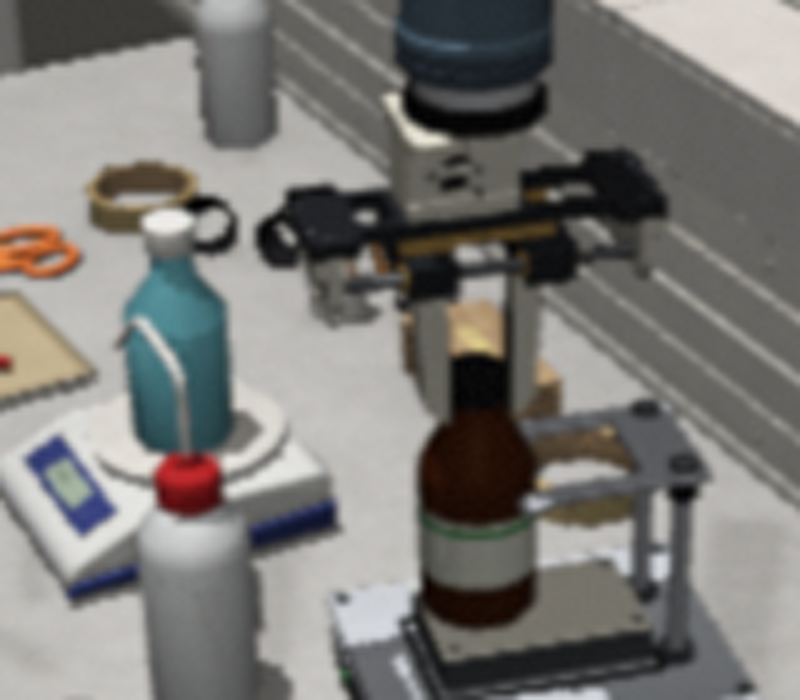

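```bash
python3 -m crank '10 0 0 4 0 0 0;10 0 0 3 0 0 0;10 0 0 3 0 0 0;10 0 0 3 0 0 0;10 0 0 3 0 0 0;10 0 0 3 0 0 0;10 0 0 0 0 0 0'
python3 -c "
from h import *
todo([561.9,26.3,195])"
python3 -m crank '10 0 0 2 0 0 0;10 0 0 2 0 0 0;10 0 0 1 0 0 0;10 0 0 0 0 0 0;10 0 0 0 0 0 0'
python3 -c "
from h import *
todo([561.9,26.3,195])"
```

```text
time: 19.15
position: [561.5, 26.3, 203.3]
orientation: [-3.142, -0.001, -0.23]
ft_force: [-2.1, 0.5, 4.9]
width: 32.5
t 19.15 pos [561.5  26.3 203.3] ori [-3.142e+00 -1.000e-03 -2.300e-01] w 32.5 F [-2.1  0.5  4.9]
shift [ 0.3 -0.1  8.3] turn [-0.     -0.0006  0.    ]
time: 19.65
position: [561.6, 26.2, 198.9]
orientation: [-3.142, -0.001, -0.23]
ft_force: [-1.8, -0.7, 5.6]
width: 32.3
t 19.65 pos [561.6  26.2 198.9] ori [-3.142e+00 -1.000e-03 -2.300e-01] w 32.3 F [-1.8 -0.7  5.6]
shift [ 0.3 -0.1  3.9] turn [-0.0001 -0.001   0.    ]
```

```bash
python3 -m crank '10 0 0 1.5 0 0 0;10 0 0 1 0 0 0;10 0 0 1 0 0 0;10 0 0 0 0 0 0;10 0 0 0 0 0 0'
python3 -m crank '10 0 0 1 0 0 0;10 0 0 1 0 0 0;10 0 0 0 0 0 0'
python3 -c "
from h import *
todo([614.8,13.9,195])
c=capture('side');crop(c['color'],200,100,360,240,5,'pics/s11.png')"
```

```text
time: 20.15
position: [561.6, 26.2, 195.7]
orientation: [-3.141, -0.001, -0.23]
ft_force: [-2.5, 0.1, 7.8]
width: 32.0
time: 20.45
position: [561.8, 26.3, 194.7]
orientation: [-3.141, -0.002, -0.23]
ft_force: [-4.6, 0.5, 12.3]
width: 32.8
t 20.45 pos [561.8  26.3 194.7] ori [-3.141e+00 -2.000e-03 -2.300e-01] w 32.8 F [-4.6  0.5 12.3]
shift [54.4 -0.  -0.2] turn [-0.0002 -0.0023  0.0001]
```

View pics/s11.png

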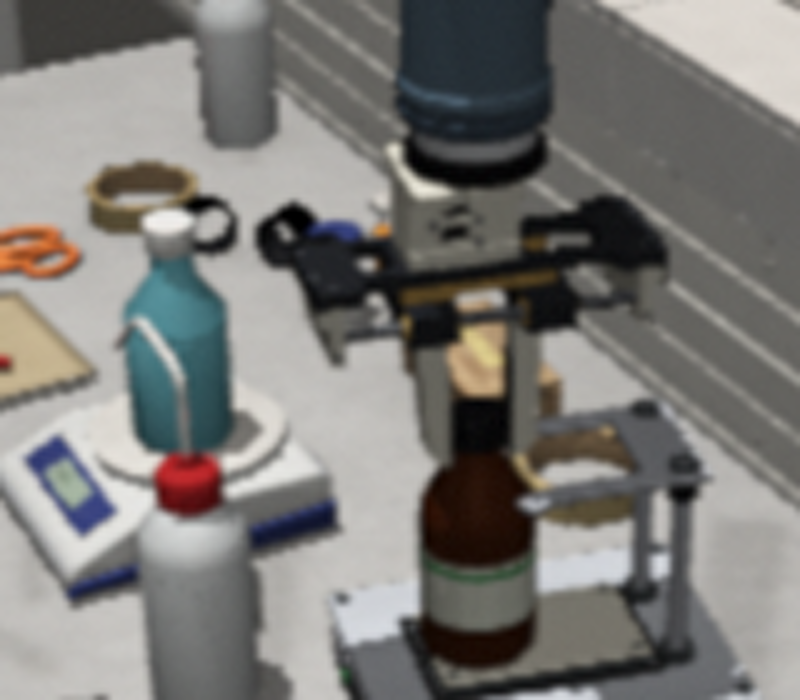

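```bash
python3 -m crank '10 4 0 0 0 0 0;10 5 0 0 0 0 0;10 5 0 0 0 0 0;10 5 0 0 0 0 0;10 5 0 0 0 0 0;10 0 0 0 0 0 0'
python3 -c "
from h import *
todo([614.8,13.9,195])"
```

```text
time: 21.1
position: [585.3, 20.9, 194.8]
orientation: [-3.141, -0.002, -0.23]
ft_force: [-4.9, 0.6, 12.9]
width: 32.6
t 21.1 pos [585.3  20.9 194.8] ori [-3.141e+00 -2.000e-03 -2.300e-01] w 32.6 F [-4.9  0.6 12.9]
shift [30.3  0.1 -0.2] turn [-0.0005 -0.0019  0.0001]
```

```bash
python3 -m crank '10 4 0 0 0 0 0;10 4 0 0 0 0 0;10 4 0 0 0 0 0;10 4 0 0 0 0 0;10 0 0 0 0 0 0'
python3 -c "
from h import *
todo([614.8,13.9,195])"
python3 -m crank '10 4 0 0 0 0 0;10 4 0 0 0 0 0;10 4 0 0 0 0 0;10 2 0 0 0 0 0;10 0 0 0 0 0 0;10 0 0 0 0 0 0'
python3 -c "
from h import *
todo([614.8,13.9,195])
c=capture('side');crop(c['color'],240,100,400,240,5,'pics/s12.png')"
```

```text
time: 21.6
position: [600.8, 17.3, 194.8]
orientation: [-3.141, -0.002, -0.23]
ft_force: [-4.7, 0.2, 12.8]
width: 32.3
t 21.6 pos [600.8  17.3 194.8] ori [-3.141e+00 -2.000e-03 -2.300e-01] w 32.3 F [-4.7  0.2 12.8]
shift [14.4  0.1 -0.2] turn [-0.0005 -0.0018  0.0001]
time: 22.2
position: [614.1, 14.2, 194.8]
orientation: [-3.141, -0.001, -0.23]
ft_force: [-4.7, 0.9, 12.2]
width: 32.2
t 22.2 pos [614.1  14.2 194.8] ori [-3.141e+00 -1.000e-03 -2.300e-01] w 32.2 F [-4.7  0.9 12.2]
shift [ 0.8  0.1 -0.2] turn [-0.0004 -0.0015  0.0002]
```

View pics/s12.png

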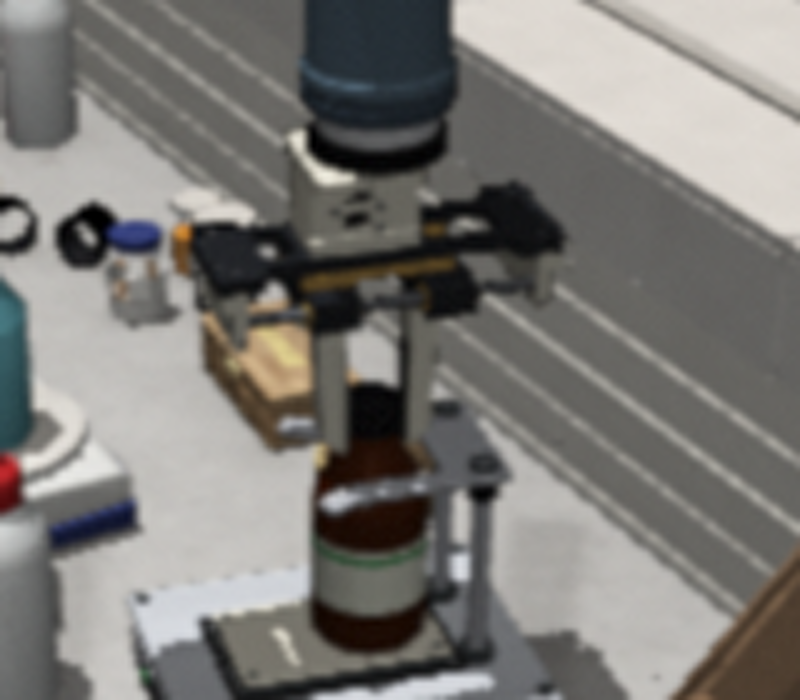

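```bash
python3 -m crank '10 1 0 0 0 0 0;10 0 0 -2 0 0 0;10 0 0 -2 0 0 0;10 0 0 -2 0 0 0;10 0 0 -2 0 0 0;10 0 0 -2 0 0 0;10 0 0 -1.5 0 0 0;10 0 0 0 0 0 0'
python3 -c "
from h import *
todo([614.8,13.9,206.8])"
```

```text
time: 23.05
position: [614.9, 13.9, 204.5]
orientation: [-3.141, -0.0, -0.23]
ft_force: [-1.4, 1.2, 4.4]
width: 32.4
t 23.05 pos [614.9  13.9 204.5] ori [-3.141 -0.    -0.23 ] w 32.4 F [-1.4  1.2  4.4]
shift [-0.1  0.  -2.3] turn [-0.0003 -0.0002  0.    ]
```

```bash
python3 -m crank '10 0 0 -1.5 0 0 0;10 0 0 -1 0 0 0;10 0 0 0 0 0 0;10 0 0 0 0 0 0'
python3 -c "
from h import *
todo([614.8,13.9,206.8])
c=capture('side');crop(c['color'],240,100,400,240,5,'pics/s13.png')"
```

```text
time: 23.45
position: [614.8, 14.0, 206.0]
orientation: [-3.141, 0.001, -0.23]
ft_force: [-0.6, 1.6, -1.3]
width: 32.5
t 23.45 pos [614.8  14.  206. ] ori [-3.141e+00  1.000e-03 -2.300e-01] w 32.5 F [-0.6  1.6 -1.3]
shift [ 0.   0.1 -0.8] turn [-0.0003  0.0009  0.0001]
```

View pics/s13.png

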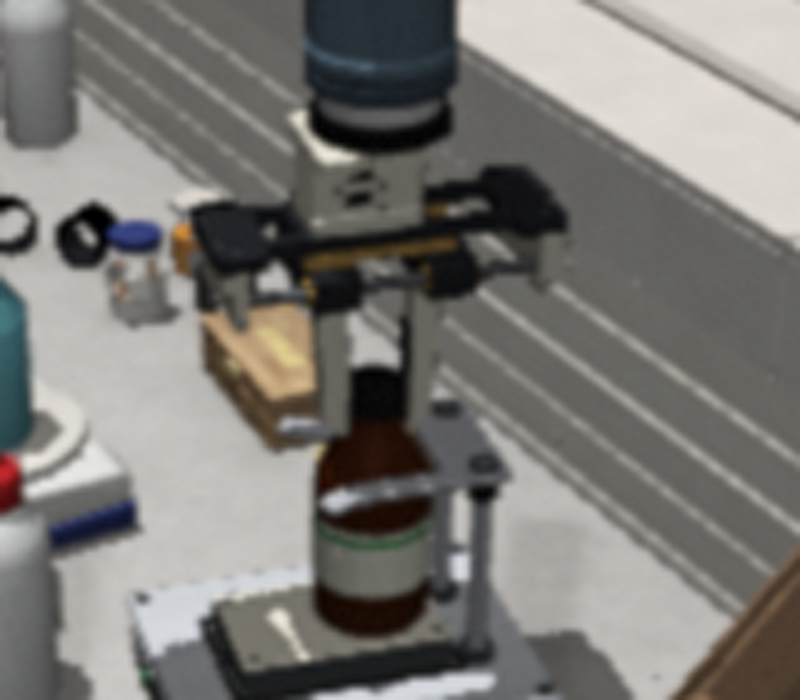

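Clamped and matches the blue's start position (base 315–430). Release and retreat.

```bash
python3 -m crank '50 0 0 0 0 0 0;93 0 0 0 0 0 0;93 0 0 0 0 0 0;93 0 0 0 0 0 0;93 0 0 0 0 0 0;93 0 0 -5 0 0 0;93 0 0 -25 0 0 0;93 0 0 -30 0 0 0'; python3 -m crank '93 0 0 -30 0 0 0;93 -30 0 -10 0 0 0;93 -40 0 0 0 0 0;93 -40 0 0 0 0 0;93 -40 0 0 0 0 0;93 -40 0 0 0 0 0;93 0 0 0 0 0 0;93 0 0 0 0 0 0'
python3 - <<'E'
from h import *
todo([614.8,13.9,300])
c=capture("side");crop(c["color"],190,130,380,290,4,"pics/s14.png")
s=capture("top");crop(s["color"],150,140,340,280,4,"pics/t14.png")
import pickle;pickle.dump((s,c),open("c14.pkl","wb"))
E
```

```text
time: 24.3
position: [614.2, 13.8, 266.3]
orientation: [3.141, 0.003, -0.23]
ft_force: [0.9, -1.2, 0.6]
width: 90.5
time: 25.1
position: [430.0, 57.1, 307.7]
orientation: [-3.141, -0.003, -0.23]
ft_force: [0.1, 0.7, -1.4]
width: 93.1
t 25.1 pos [430.   57.1 307.7] ori [-3.141e+00 -3.000e-03 -2.300e-01] w 93.1 F [ 0.1  0.7 -1.4]
shift [1.898e+02 1.000e-01 8.300e+00] turn [-0.0002 -0.0029  0.0005]
```

View pics/s14.png

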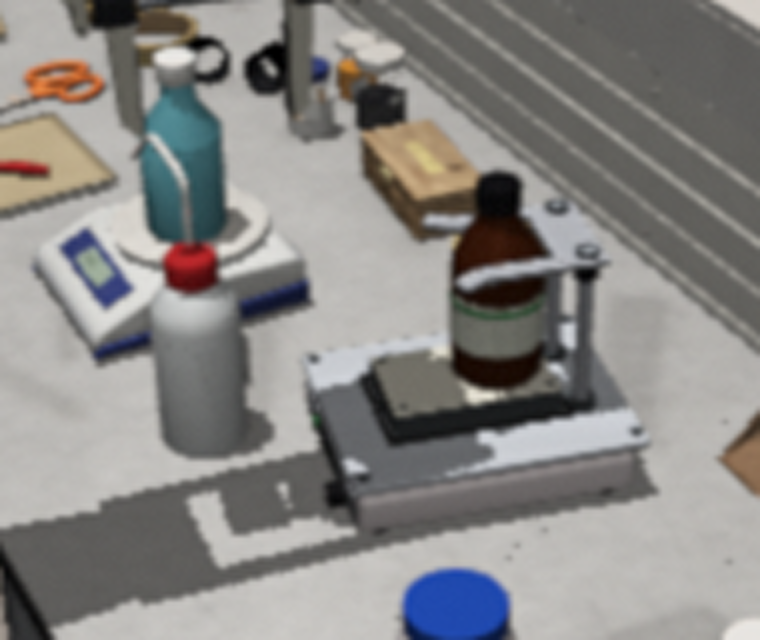

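View pics/t14.png

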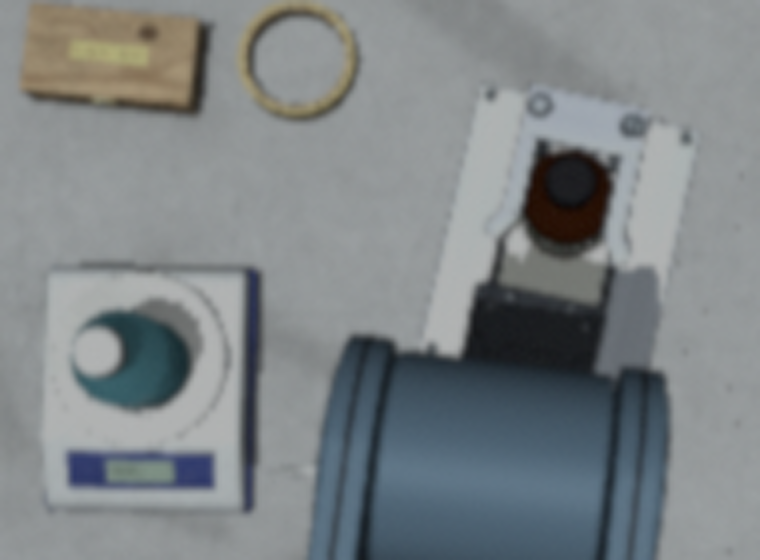

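Run:
```python
from h import *
import pickle
t,s=pickle.load(open("c14.pkl","rb"));T=cam(t);S=cam(s)
f=lambda x,y,x0,y0,k:((x+.5)/k-.5+x0,(y+.5)/k-.5+y0)
t1=lambda x,y:f(x,y,150,140,4);s1=lambda x,y:f(x,y,190,130,4)
for n,a,b in(("amber cap",t1(571,180),s1(498,183)),("blue cap",t1(98,352),s1(176,57)),("pan",t1(139,355),s1(193,221))): print(n,tri([(T,*a),(S,*b)]))
print(atz(T,*t1(571,180),224),atz(T,*t1(98,352),212),atz(T,*t1(139,357),60))
```

```text
amber cap (array([613.24957024,  14.40384925, 222.72961291]), [np.float64(0.9099597610849972), np.float64(0.9099597610851412)])
blue cap (array([505.23576671, 319.56608724, 213.73937212]), [np.float64(0.3398486610220842), np.float64(0.33984866102190736)])
pan (array([512.67093811, 328.05465306,  61.75566396]), [np.float64(0.10768805242407653), np.float64(0.10768805242437925)])
[613.87099081  14.04683811 224.        ] [505.03583798 320.13818444 212.        ] [511.20837632 328.47480116  60.        ]
```

Run:
```python
from h import *
import pickle
t,s=pickle.load(open("c14.pkl","rb"))
def sil(c,xy,z0,col,cr,k,fn):
    x0,y0,x1,y1=cr;C=cam(c);im=cv2.resize(c["color"][y0:y1,x0:x1,::-1],None,fx=k,fy=k,interpolation=cv2.INTER_CUBIC)
    a=np.linspace(0,2*np.pi,60)
    for r,h in((33,0),(33,90),(16,132),(16,152)):
        p=np.array([proj(C,[xy[0]+r*np.cos(q),xy[1]+r*np.sin(q),z0+h]) for q in a]); p=((p-[x0,y0]+.5)*k-.5).round().astype(np.int32)
        cv2.polylines(im,[p],True,col,1)
    cv2.imwrite(fn,im)
    return im
a=sil(s,(505.2,319.8),60,(0,255,255),(210,135,270,205),8,"pics/a1.png")
b=sil(t,(505.2,319.8),60,(0,0,255),(155,205,215,260),8,"pics/a2.png")
h=max(a.shape[0],b.shape[0]);o=np.zeros((h,a.shape[1]+b.shape[1],3),np.uint8);o[:a.shape[0],:a.shape[1]]=a;o[:b.shape[0],a.shape[1]:]=b
cv2.imwrite("pics/a3.png",cv2.resize(o,None,fx=.83,fy=.83));todo([430,57,308])
```

```text
t 25.2 pos [431.1  56.7 307.2] ori [-3.142e+00 -2.000e-03 -2.300e-01] w 93.4 F [ 0.4 -0.1 -0.5]
shift [-1.1 -0.  -0.8] turn [-0.0001 -0.0017 -0.0002]
```

View pics/a3.png

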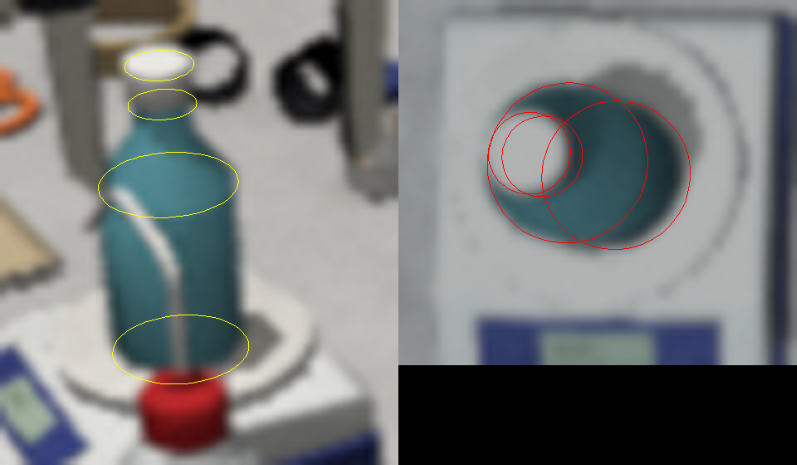

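```bash
python3 -c "
from workcell import *
print(hand_in())"
```

```text
the job is handed in; nothing more can be done
None
```

I moved the blue bottle from the shaker to the scale's pan, clamped the amber bottle under the yoke in its place, and handed the job in at about 25 s of the 58 s. I don't have the verdict.

- **Blue bottle:** I pressed it onto the pad's stop (wrist force rose to about 12 N), drew it out of the front of the yoke and lowered it onto the pan until it touched. Then I released it.
- **Amber bottle:** I pressed the pad to its stop in front of the yoke, slid it home and let it rise about 11 mm, where the spring clamped it. I released it and moved the arm clear.

Last checks, from the pictures before handing in:

- **Amber position:** its cap measured at about (613–614, 14, 223). That is within about 1.5 mm of where the blue one had stood, and it stands upright.
- **Blue position:** its cap measured at about (505, 320, 214), roughly 10 mm from the pan centre. The cap and base views agree to about 2–3 mm, so any tilt is near 0.02 rad. It did not move between the two looks.
- **Disagreement:** the blue cap measured about 7 mm from where the gripper had released it. I did not find the cause, but it is well inside the 31 mm limit.
- **Other objects:** the wash bottle still stood in its place in the last picture. I did not measure it or the two jars again, but no move took the arm close to them.

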